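Park the spring bolt of a specimen case

ROBOT

A 6-joint arm with a two-finger parallel gripper is mounted at the origin on the work surface. World frame = base frame: x ahead of the robot, y to its left, z up, the work surface at z = 0. Lengths are in mm, angles in rad, forces in N, time in s.
With the tool pointing down it reaches from about 275 to 1000 mm from the base axis. Payload 8.4 kg.
Tool frame: the origin (TCP) lies between the finger pads; the fingertips stand r.nose_length ahead of it and the grasp point (between the pads) lies 8 mm behind it (r.nose_length is the distance from the TCP to the fingertips, in mm); y points along the fingers, x is the direction in which the jaws open and shut, and the axes are right-handed (so a half turn about y gives the same grasp; the last joint's range is limited). The gripper opens to 85 mm and grips with 20 to 120 N. Pads are 22 mm wide; open, the fingers measure 114 mm over their backs; the gripper's body (76 mm by 85 mm) begins 54 mm behind the grasp point. The pads swing forward as they close: fully open they stand 13 mm farther back than shut.
Start: joints at [1.188, 0.353, 1.633, -0, 1.155, -0.002], TCP at [232.288, 580.233, 242.281] pointing down, gripper open.
Joint ranges: [-2.63, 2.63], [-0.92, 2.1], [0.06, 2.66], [-1.3, 4.44], [0, 2.69], [-3.02, 3.02]. Speed limits (rad/s): [2.22, 2.22, 2.79, 3.14, 3.14, 3.14].

INTERFACE

Orientations are given as [roll, pitch, yaw] about the fixed x, y, z axes, in that order (R = Rz(yaw) Ry(pitch) Rx(roll)).
In Python, from rig import r, cams, order gives the robot as it stands. The module is installed in compiled form; this text tells all that it offers.
- The arm moves only by the shell command python3 -m crank 'ROWS' [FORCE]. ROWS is JSON, a list of rows, each a list of 7 numbers: the turn, a rotation vector about the tool's x, y, z in degrees, then the shift along the tool's x, y, z in cm, then the opening, from -1 (shut) to 1 (fully open). A call has exactly 10 rows; each row shifts and turns the pose as measured when the row begins, along the tool's axes as they then stand; what a row does not reach is not made up. A row lasts 1/12 s, in which the tool goes at most 41.7 mm and 7.16 degrees, less where a joint would pass 70% of its speed; a pose out of reach is approached as far as the arm can. A call with a gripper value outside its range is refused whole. The fingers move at their own pace and stop on an object; FORCE is the grip in N (left out, the last holds). Time passes only in rows, so rows that do not move let the fingers close, or fill a call up. It gives the time, the measured TCP pose, the force and the opening at its end, in the units of the state.
- r.sense(): the state, without advancing time (a new reading comes with each control period).
- cams.grab_frame(name): name is "side" or "top" or "wrist"; returns the picture (384x512x3 uint8, blue, green, red); there is no depth.
- cams.camera_info(name): a dict with "intrinsics" (3x3 intrinsics, pixels), "view" (4x4, takes a point from world to camera coordinates); the wrist camera has in their place "hand_eye" (4x4, takes a point from camera to tool coordinates, whose origin is the TCP and whose axes are the tool frame's). Camera axes: x right, y up, looking along -z (the intrinsics and any distortion apply to the point x, -y, -z); pixel columns grow to the right and rows downward; lengths in mm; the calibration is good to about 2 mm. A picture is of the moment at which its call begins: read the wrist's pose just before it. camera_info takes no time and is no camera call.
- order.sign_off(): hands the job in, once; it reports no verdict.
The state is a dict: "clock": time; "qpos": joint angles; "qvel": joint speeds; "joint_efforts": joint torques, N m; "eef_pos": TCP position; "tcp_rot": TCP orientation; "contact_force": force on the tool from outside, world axes, zero at the start; "wrist_torque": the same for the moment, N m; "opening": opening from 0.0 (shut) to 1.0 (fully open).
Only numpy, scipy, OpenCV 4.12 (cv2) and the standard library are available. Lean on these libraries where they do the work, as an engineer would, in place of code of your own. Each camera call takes 0.05 s, during which the arm holds its last target.

TASK

Draw back the spring bolt on top of the specimen case and park it: lift its handle out of the notch it lies in, slide the bolt back against its spring, and drop the handle fully down into the other notch, so that the bolt stays drawn back by itself when you let go. Feel for the second notch and be gentle: do not ram or force the handle against the slotted plates, and leave the things standing around undisturbed.

Things in the scene. Friction and masses are not known exactly. Their poses are not given: they have to be found in the camera images.
- case: Wooden specimen case, fixed, 220 (its x) x 360 (y) x 100 mm high, origin at the centre of its underside, -x side to the robot. On top a steel barrel bolt lies along its y, the rod's axis at x +10 mm, z 126 mm. Two thin upright slotted plates stand in front of it (see notch). Apart from the handle the top is clear in front of the plates; bolt fittings reach 38 mm above the top, other things on it 20 mm.
- bolt: Steel bolt with handle, one piece, about 140 g: rod 10 mm thick along the case's y, a square stem 8 mm thick leads from it towards the case's -x and ends in a ball 20 mm in diameter, centre 58 mm from the rod's axis. Origin on the rod's axis at the stem, y along the rod. It slides along and turns about the rod. Down in a notch the stem rises 10 degrees (0.175 rad) towards the ball.
- ball (a point): Centre of the handle's ball (20 mm). Pinched from above, fingers closing along the case's y, it can turn between the pads. With the handle down: 136 mm above the table, 36 mm above the case's top, 57 mm in front of the rod's axis. At lift L (rad) it is 58 mm x sin(0.175 + L) above the axis and 58 mm x cos(0.175 + L) in front of it.
- notch (a point): Middle of the first notch's mouth, case (-10, 15, 134) mm, fixed to the case. Notches are 12 mm wide, open at the top. The ledge beside it (4 mm thick) runs on in +y over the strike plate (3 mm thick, at case x -15.5 mm, top at z 138 mm, about 48 mm long). The second notch is in the strike plate, 40 to 66 mm from this one in the case's +y; where exactly changes every time and is not measured.
- bolt_slide (a joint): How far the bolt is drawn back (m): 0 with the handle in the first notch, as at the start; grows as it moves along the case's +y, at most 0.072. A spring pulls it back with 3.6 N at 0, rising to 8 N at 0.072. In the second notch the stem has 2 mm of play to either side.
- bolt_lift (a joint): Turn of the handle about the rod (rad): 0 fully down in a notch (a stop; as at the start), growing as the ball rises, at most 1.1. The stem clears the ledge from about 0.46 and rests on it at about 0.44 when between the notches. Let go in the middle of a notch it falls by its own weight; rubbing on a notch's side it may hang and needs pushing down.

How it is judged:
By the outcome, as a careful person would: the job done as asked, in the order asked, and still so for the second after the job is handed in, with the robot touching nothing.
It also fails if it takes over 64 s, if anything falls off the work surface, if the arm or the gripper's body presses on something with over 40 N, if the wrist force passes 120 N, or if a joint passes its speed limit or range.

## Working session

There is one attempt and no reset: what is moved stays moved. The work goes in short steps, Python scripts to look and compute and a shell command to move; the robot and the scene stay as the last step left them, time stands still between calls to the robot, and variables do not carry over. Pictures are saved under pics/ and viewed, and the job is handed in when it is done.

```bash
mkdir -p pics
python3 - <<'E'
from rig import r,cams,order
import cv2,numpy as np
np.set_printoptions(suppress=True,precision=3)
print(r.sense(), r.nose_length)
for n in("side","top","wrist"):
    cv2.imwrite(f"pics/{n}0.png",cams.grab_frame(n))
    i=cams.camera_info(n)
    for k in i: print(n,k,i[k])
E
```

```text
{'clock': 0.0, 'qpos': array([ 1.188,  0.354,  1.634, -0.   ,  1.155, -0.002]), 'qvel': array([ 0.001,  0.   , -0.   ,  0.001, -0.   , -0.001]), 'joint_efforts': array([ -0.001, -60.527, -34.205,  -0.   ,   0.01 ,  -0.   ]), 'eef_pos': array([232.126, 579.805, 241.535]), 'tcp_rot': array([-1.571,  0.001,  1.19 ]), 'contact_force': array([-0.167, -0.488, -0.199]), 'wrist_torque': array([-0.003,  0.034,  0.021]), 'opening': 0.9995256551986736} 11.0
side intrinsics [[349.169   0.    260.282]
 [  0.    349.169 191.871]
 [  0.      0.      1.   ]]
side view [[   0.808   -0.59     0.009 -445.872]
 [   0.443    0.617    0.65  -378.654]
 [  -0.389   -0.521    0.759 -472.748]
 [   0.       0.       0.       1.   ]]
top intrinsics [[379.779   0.    262.016]
 [  0.    379.779 193.123]
 [  0.      0.      1.   ]]
top view [[  -0.018   -0.999    0.026   43.975]
 [   0.996   -0.016    0.088 -583.793]
 [  -0.088    0.028    0.996 -691.838]
 [   0.       0.       0.       1.   ]]
wrist intrinsics [[273.431   0.    258.118]
 [  0.    273.431 194.073]
 [  0.      0.      1.   ]]
wrist hand_eye [[   1.       0.001    0.001   -0.212]
 [   0.       0.27    -0.963 -131.582]
 [  -0.001    0.963    0.27    67.552]
 [   0.       0.       0.       1.   ]]
```

View images.

View pics/side0.png

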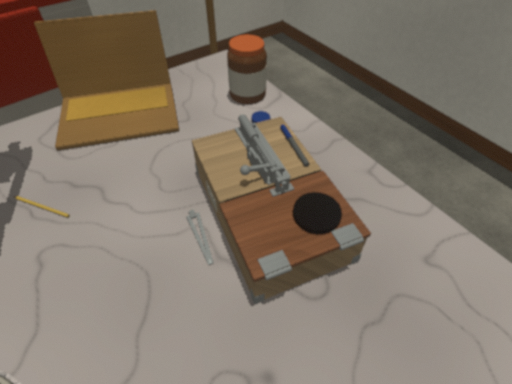

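View pics/top0.png

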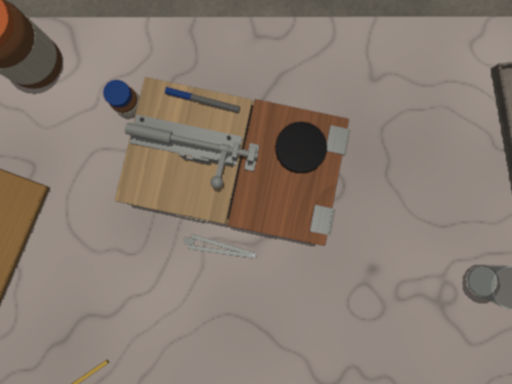

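View pics/wrist0.png

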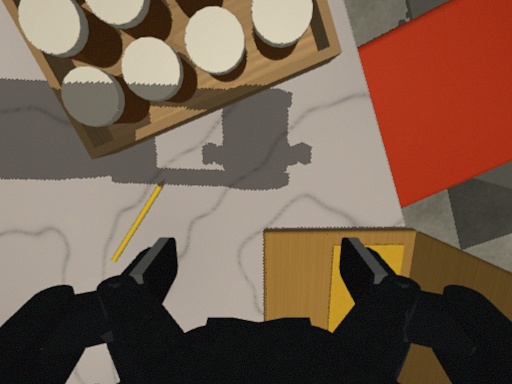

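```bash
cat > h.py <<'E'
import numpy as np,cv2
from rig import r,cams,order
from scipy.spatial.transform import Rotation as R
np.set_printoptions(suppress=True,precision=3)
def ray(n,uv,pose=None):
    i=cams.camera_info(n);K=i["intrinsics"]
    d=np.linalg.inv(K)@[uv[0],uv[1],1.];d=np.array([d[0],-d[1],-d[2]])
    if n=="wrist":
        T=np.eye(4);T[:3,:3]=R.from_euler('xyz',pose[1]).as_matrix();T[:3,3]=pose[0];M=T@i["hand_eye"]
    else: M=np.linalg.inv(i["view"])
    return M[:3,3],M[:3,:3]@d
def onz(n,uv,z,pose=None):
    o,d=ray(n,uv,pose);return o+d*(z-o[2])/d[2]
def proj(n,p,pose=None):
    i=cams.camera_info(n)
    if n=="wrist":
        T=np.eye(4);T[:3,:3]=R.from_euler('xyz',pose[1]).as_matrix();T[:3,3]=pose[0];V=np.linalg.inv(T@i["hand_eye"])
    else: V=i["view"]
    c=V@np.r_[p,1];q=i["intrinsics"]@[c[0],-c[1],-c[2]];return q[:2]/q[2]
def tri(a,ua,b,ub,pose=None):
    o1,d1=ray(a,ua,pose);o2,d2=ray(b,ub,pose)
    s=np.linalg.lstsq(np.c_[d1,-d2],o2-o1,rcond=None)[0]
    p,q=o1+s[0]*d1,o2+s[1]*d2;return (p+q)/2,np.linalg.norm(p-q)
E
python3 - <<'E'
from h import *
im=cv2.imread("pics/top0.png")[60:260,100:360];cv2.imwrite("pics/topz.png",cv2.resize(im,None,fx=3,fy=3,interpolation=cv2.INTER_CUBIC))
im=cv2.imread("pics/side0.png")[100:290,180:380];cv2.imwrite("pics/sidez.png",cv2.resize(im,None,fx=3,fy=3,interpolation=cv2.INTER_CUBIC))
for uv in((147,79),(349,117),(327,244),(118,205)): print(onz("top",uv,100))
print("ball",onz("top",(217,183),136),tri("top",(217,183),"side",(246,171)))
E
```

```text
[778.407 230.716 100.   ]
[ 707.806 -117.032  100.   ]
[490.407 -71.455 100.   ]
[561.775 276.942 100.   ]
ball [592.015 108.568 136.   ] (array([593.616, 107.692, 135.8  ]), np.float64(3.6201567482361456))
```

View pics/topz.png

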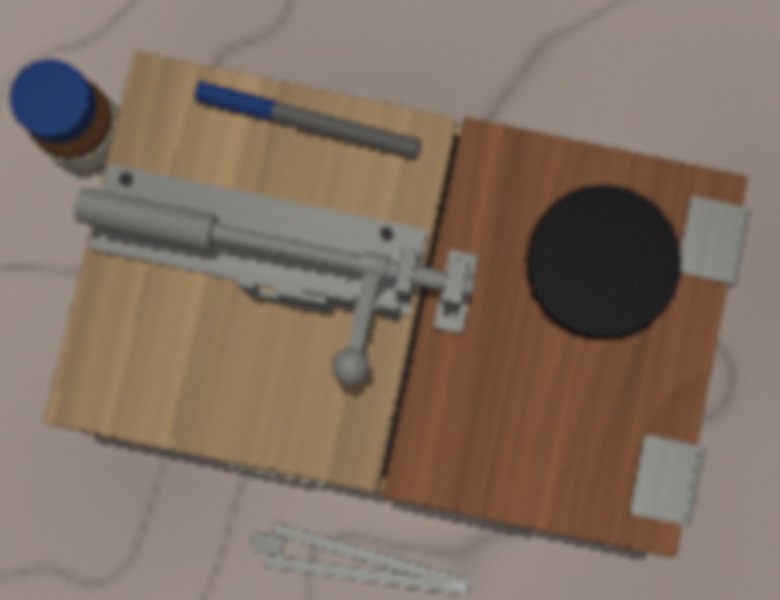

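View pics/sidez.png

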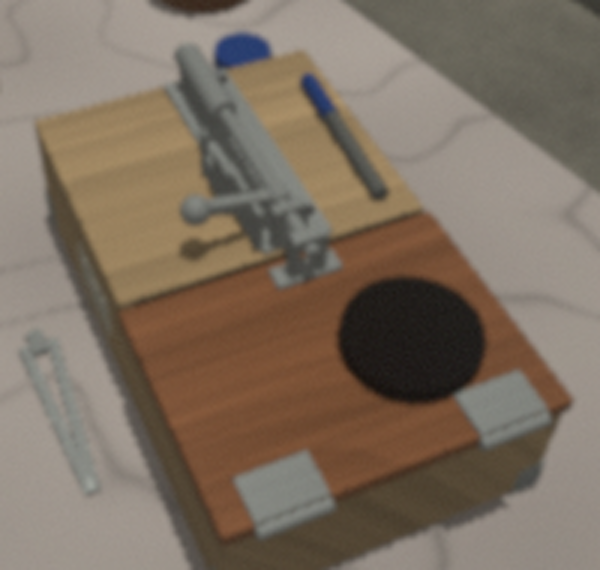

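Run:
```python
from h import *
for uv in((47,187),(0,300),(0,170)): print(onz("top",uv,0),onz("top",uv,60))
print('side')
for uv in((62,140),(178,130),(60,105),(170,87)): print(onz("side",uv,0))
print('lid',onz("side",(160,15),0),onz("side",(160,15),150), onz("side",(160,15),200))
pose=([232.1,579.8,241.5],[-1.571,0.001,1.19])
for uv in((265,230),(415,230),(95,155)): print(onz("wrist",uv,50,pose))
yaw=-.203;c=np.array([634.6,79.8]);Rz=np.array([[np.cos(yaw),-np.sin(yaw)],[np.sin(yaw),np.cos(yaw)]])
for n,u in(("top",(217,182.3)),):
  print(Rz.T@(onz(n,u,136)[:2]-c))
b=np.r_[Rz@[-47,15]+c,136];print(b,proj("top",b),proj("side",b))
```

```text
[605.154 448.042   0.   ] [598.351 416.049  60.   ]
[393.408 528.236   0.   ] [403.787 489.736  60.   ]
[639.56  538.514   0.   ] [629.965 499.18   60.   ]
side
[340.515 588.917   0.   ]
[605.365 449.922   0.   ]
[380.36  748.278   0.   ]
[681.029 648.544   0.   ]
lid [ 881.459 1137.576    0.   ] [749.141 789.744 150.   ] [705.035 673.801 200.   ]
[300.677 561.109  50.   ]
[371.742 738.358  50.   ]
[137.122 409.788  50.   ]
[-46.408  19.81 ]
[591.589 103.968 136.   ] [219.895 183.222] [245.275 172.651]
```

```bash
python3 -m crank '[[0,0,0,-1,0,-1.7,1],[0,0,0,-2,0,-3.4,1],[0,0,0,-2,0,-3.4,1],[0,0,0,-2,0,-3.4,1],[0,0,0,-2,0,-3.4,1],[0,0,0,-2,0,-3.4,1],[0,0,0,-2,0,-3.4,1],[0,0,0,-2,0,-3.4,1],[0,0,0,-2,0,-3.4,1],[0,0,0,-2,0,-3.4,1]]' 20
```

```text
clock: 0.98
eef_pos: [465.0, 276.9, 238.9]
tcp_rot: [-1.568, 0.001, 1.201]
contact_force: [1.2, 1.1, -0.6]
opening: 1.001
```

```bash
python3 -m crank '[[0,0,0,-2,0,-3.2,1],[0,0,0,-2,0,-3.2,1],[0,0,0,-2,0,-3.2,1],[0,0,0,-2,0,-3.2,1],[0,0,0,-2,0,-3.2,1],[0,0,0,-1.2,0,-2,1],[0,-4,0,0,0,0,1],[0,-4,0,0,0,0,1],[0,-1.6,0,0,0,0,1],[0,0,0,0,0,0,1]]'
python3 - <<'E'
from h import *
s=r.sense();im=cams.grab_frame("wrist");cv2.imwrite("pics/w1.png",im)
print(list(s['eef_pos']),list(s['tcp_rot']))
E
```

```text
clock: 1.82
eef_pos: [601.4, 87.5, 236.5]
tcp_rot: [-1.568, 0.003, 1.366]
contact_force: [-0.0, -0.4, 0.5]
opening: 1.003
[np.float64(601.4297169460377), np.float64(87.5079418658578), np.float64(236.5193684166443)] [np.float64(-1.5677632646667974), np.float64(0.0032416129555628004), np.float64(1.366434860508184)]
```

View pics/w1.png

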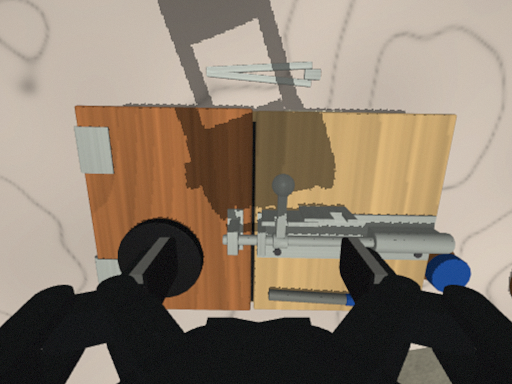

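Run:
```python
from h import *
pose=([601.43,87.51,236.52],[-1.5678,.0032,1.3664])
im=cv2.imread("pics/w1.png")
cv2.imwrite("pics/w1z.png",cv2.resize(im[165:275,215:405],None,fx=4,fy=4,interpolation=cv2.INTER_CUBIC))
print("ball",onz("wrist",(283,185),136,pose))
for uv in((77,107),(454,115),(96,310)): print(onz("wrist",uv,100,pose))
```

```text
ball [594.848 110.256 136.   ]
[490.79 -63.87 100.  ]
[570.089 281.271 100.   ]
[ 706.349 -126.829  100.   ]
```

View pics/w1z.png

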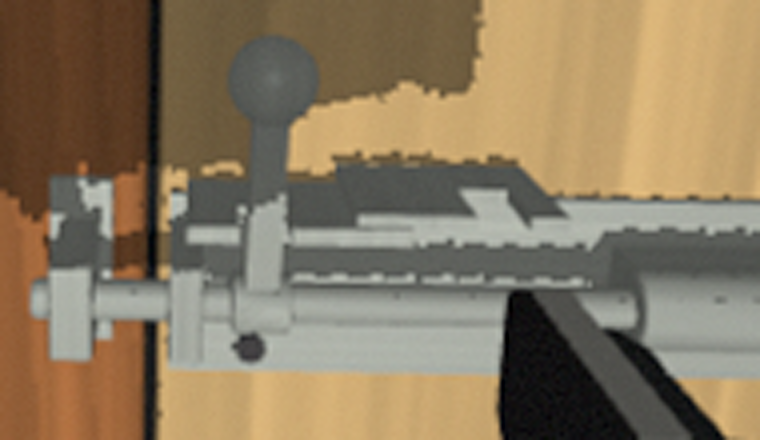

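```bash
python3 -m crank '[[0,0,0,1,0,0.6,1],[0,0,0,1,0,0.6,1],[0,0,0,0,1.5,0,1],[0,0,0,0,1.5,0,1],[0,0,0,0,1.5,0,1],[0,0,0,0,1.5,0,1],[0,0,0,0,1.2,0,1],[0,0,0,0,0,0,1],[0,0,0,0,0,0,1],[0,0,0,0,0,0,1]]'
python3 - <<'E'
from h import *
s=r.sense();im=cams.grab_frame("wrist");cv2.imwrite("pics/w2.png",im)
print(list(s['eef_pos']),list(s['tcp_rot']))
E
```

```text
clock: 2.7
eef_pos: [589.7, 121.4, 163.2]
tcp_rot: [-1.569, 0.001, 1.363]
contact_force: [-0.6, -1.1, -1.2]
opening: 0.997
[np.float64(589.6718892794105), np.float64(121.35285071083887), np.float64(163.2198554844729)] [np.float64(-1.568541231841485), np.float64(0.0006943104626400132), np.float64(1.3632612198496565)]
```

View pics/w2.png

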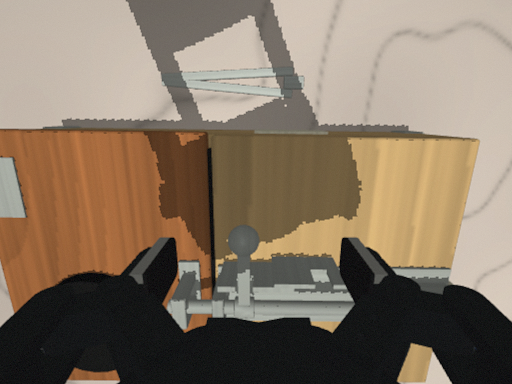

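Run:
```python
from h import *
s=r.sense();print(s['eef_pos'],s['qvel'])
pose=(s['eef_pos'],s['tcp_rot'])
b=onz("wrist",(243.7,240),136,pose);print("ball",b)
T=R.from_euler('xyz',pose[1]).as_matrix()
print("delta tool",T.T@(b-pose[0]))
print("edge yaw", onz("wrist",(213,134),100,pose),onz("wrist",(475,139),100,pose))
b2=tri
```

```text
[589.943 121.355 163.52 ] [-0.009 -0.007 -0.007 -0.003 -0.005 -0.004]
ball [594.99  110.456 136.   ]
delta tool [-9.614 27.512 -7.231]
edge yaw [527.976 101.753 100.   ] [569.361 280.696 100.   ]
```

```bash
python3 -m crank '[[0,0,0,-0.5,0,-0.4,1],[0,0,0,-0.4,0,-0.3,1],[0,0,0,0,0.5,0,1],[0,0,0,0,0.8,0,1],[0,0,0,0,0.8,0,1],[0,0,0,0,0.6,0,1],[0,0,0,0,0.4,0,1],[0,0,0,0,0,0,0.3],[0,0,0,0,0,0,0.3],[0,0,0,0,0,0,0.3]]'
python3 - <<'E'
from h import *
s=r.sense();im=cams.grab_frame("wrist");cv2.imwrite("pics/w3.png",im)
pose=(s['eef_pos'],s['tcp_rot']);b=np.array([594.9,110.4,136])
T=R.from_euler('xyz',pose[1]).as_matrix()
print(s['eef_pos'],T.T@(b-pose[0]), proj("wrist",b,pose))
E
```

```text
clock: 3.58
eef_pos: [596.8, 109.5, 131.1]
tcp_rot: [-1.572, -0.001, 1.362]
contact_force: [0.2, 0.7, 0.2]
opening: 0.649
[596.771 109.524 131.071] [ 0.472 -4.931  2.007] [259.927 250.806]
```

View pics/w3.png

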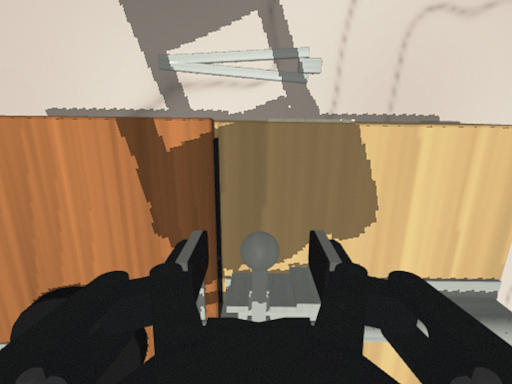

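```bash
python3 -m crank '[[0,0,0,0,0.2,0.2,0.0],[0,0,0,0,0.1,0,-0.3],[0,0,0,0,0,0,-0.4],[0,0,0,0,0,0,-0.5],[0,0,0,0,0,0,-0.55],[0,0,0,0,0,0,-0.6],[0,0,0,0,0,0,-0.6],[0,0,0,0,0,0,-0.7],[0,0,0,0,0,0,-0.7],[0,0,0,0,0,0,-0.7]]' 25
python3 - <<'E'
from h import *
s=r.sense();im=cams.grab_frame("wrist");cv2.imwrite("pics/w4.png",im)
print(s['eef_pos'],s['contact_force'],s['wrist_torque'],s['opening'])
E
```

```text
clock: 4.47
eef_pos: [595.2, 110.5, 129.0]
tcp_rot: [-1.574, -0.002, 1.362]
contact_force: [0.6, 0.2, 0.0]
opening: 0.209
[595.21  110.542 129.043] [0.571 0.22  0.004] [-0.017  0.028 -0.002] 0.20858495236433025
```

View pics/w4.png

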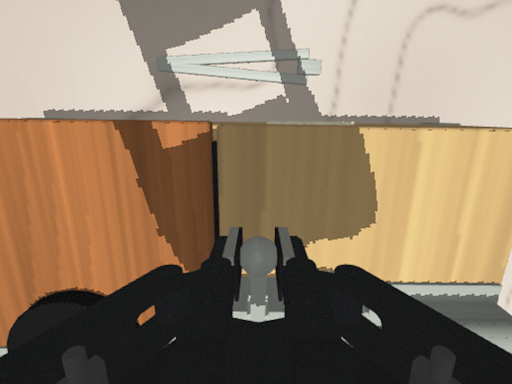

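```bash
python3 -m crank '[[0,0,0,0,0,0,-0.8],[0,0,0,0,0,0,-0.8],[0,0,0,0,0,0,-0.8],[0,0,0,0,-0.1,0,-0.8],[0,0,0,0,-0.1,0,-0.8],[0,0,0,0,-0.1,0,-0.8],[0,0,0,0,-0.1,0,-0.8],[0,0,0,0,0,0,-0.8],[0,0,0,0,0,0,-0.8],[0,0,0,0,0,0,-0.8]]' 25
python3 - <<'E'
from h import *
s=r.sense()
print(s['eef_pos'],s['contact_force'],s['wrist_torque'],s['opening'])
E
```

```text
clock: 5.35
eef_pos: [596.2, 110.3, 133.5]
tcp_rot: [-1.576, -0.002, 1.362]
contact_force: [0.6, 0.9, -1.4]
opening: 0.212
[596.157 110.326 133.548] [ 0.555  0.884 -1.384] [ 0.023 -0.17  -0.008] 0.21215630954604156
```

```bash
python3 -m crank '[[0,0,0,0,-0.33,-0.09,-0.8],[0,0,0,0,-0.32,-0.11,-0.8],[0,0,0,0,-0.32,-0.13,-0.8],[0,0,0,0,-0.31,-0.15,-0.8],[0,0,0,0,-0.3,-0.17,-0.8],[0,0,0,0,-0.29,-0.18,-0.8],[0,0,0,0,-0.28,-0.2,-0.8],[0,0,0,0,-0.27,-0.21,-0.8],[0,0,0,0,0,0,-0.8],[0,0,0,0,0,0,-0.8]]'
python3 - <<'E'
from h import *
s=r.sense();im=cams.grab_frame("wrist");cv2.imwrite("pics/w5.png",im)
cv2.imwrite("pics/s5.png",cams.grab_frame("side"))
print(s['eef_pos'],s['tcp_rot'],s['contact_force'],s['wrist_torque'],s['opening'])
E
```

```text
clock: 6.18
eef_pos: [609.1, 107.4, 160.1]
tcp_rot: [-1.575, -0.002, 1.362]
contact_force: [1.0, 0.8, -3.7]
opening: 0.216
[609.122 107.424 160.113] [-1.575 -0.002  1.362] [ 0.961  0.763 -3.681] [ 0.097 -0.109 -0.026] 0.21576055001662023
```

View pics/w5.png

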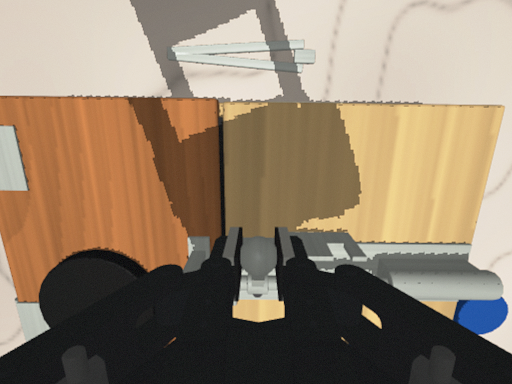

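View pics/s5.png

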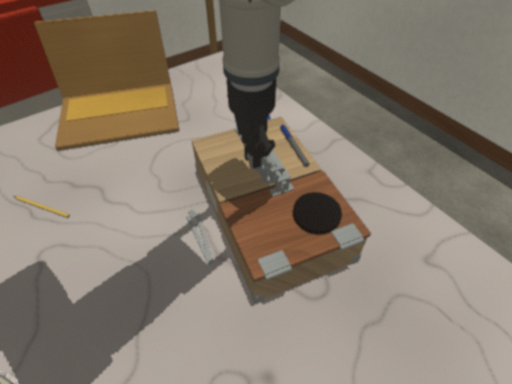

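Run:
```python
from h import *
im=cv2.imread("pics/w5.png")
cv2.imwrite("pics/w5z.png",cv2.resize(im[210:310,230:400],None,fx=4,fy=4,interpolation=cv2.INTER_CUBIC))
im=cv2.imread("pics/w2.png")
cv2.imwrite("pics/w2z.png",cv2.resize(im[220:320,210:370],None,fx=4,fy=4,interpolation=cv2.INTER_CUBIC))
yaw=-.21;Rz=R.from_euler('z',yaw).as_matrix()
o=np.array([594.9,110.4,0])-Rz@[-47,15,0]
def onx(uv,pose,x=-15.5):
    p,d=ray("wrist",uv,pose);p=Rz.T@(p-o);d=Rz.T@d;return p+d*(x-p[0])/d[0]
pose=([601.43,87.51,236.52],[-1.5678,.0032,1.3664])
for u in((215+460/4,165+190/4),(215+500/4,165+190/4),(215+530/4,165+225/4),(215+335/4,165+165/4),(215+358/4,165+218/4),(215+520/4,165+165/4),(215+570/4,165+215/4)): print(u,onx(u,pose))
```

```text
(330.0, 212.5) [-15.5    62.781 117.764]
(340.0, 212.5) [-15.5    72.5   117.604]
(347.5, 221.25) [-15.5    72.486 140.962]
(298.75, 206.25) [-15.5    35.201  98.725]
(304.5, 219.5) [-15.5    34.998 137.192]
(345.0, 206.25) [-15.5    83.305  97.886]
(357.5, 218.75) [-15.5    83.569 134.531]
```

View pics/w5z.png

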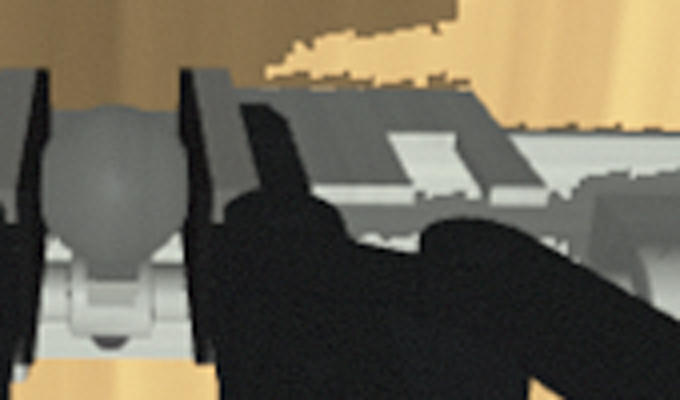

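View pics/w2z.png

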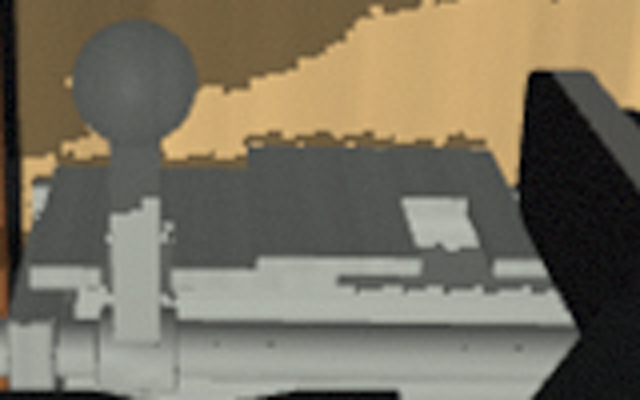

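Run:
```python
from h import *
yaw=-.21;Rz=R.from_euler('z',yaw).as_matrix()
o=np.array([594.9,110.4,0])-Rz@[-47,15,0]
def onx(uv,pose,x=-17):
    p,d=ray("wrist",uv,pose);p=Rz.T@(p-o);d=Rz.T@d;return p+d*(x-p[0])/d[0]
p5=([609.12,107.42,160.11],[-1.575,-.002,1.362])
p2=([589.943,121.355,163.52],[-1.5685,.0007,1.3633])
print('5')
for u in((412,185),(490,187),(390,133),(450,133),(550,187),(470,95)): print(onx((230+u[0]/4,210+u[1]/4),p5))
print('2')
for u in((422,260),(492,260),(402,198),(467,198),(548,260),(488,150),(248,150),(100,270),(172,270)): print(onx((210+u[0]/4,220+u[1]/4),p2))
```

```text
5
[-17.     61.124 138.794]
[-17.     73.023 139.439]
[-17.     62.149 120.736]
[-17.     72.415 120.751]
[-17.     82.304 139.453]
[-17.     80.809 105.039]
2
[-17.     61.541 139.854]
[-17.     72.92  139.819]
[-17.     61.759 120.975]
[-17.     73.407 120.935]
[-17.     82.025 139.79 ]
[-17.     81.714 103.403]
[-17.     35.017 103.573]
[-17.      9.47  142.736]
[-17.     20.985 142.7  ]
```

```bash
python3 -m crank '[[0,0,0,0.3,0,0,-0.8],[0,0,0,0.5,0,0,-0.8],[0,0,0,0.5,0,0,-0.8],[0,0,0,0.5,0,0,-0.8],[0,0,0,0.5,0,0,-0.8],[0,0,0,0.5,0,0,-0.8],[0,0,0,0.5,0,0,-0.8],[0,0,0,0.5,0,0,-0.8],[0,0,0,0.3,0,0,-0.8],[0,0,0,0,0,0,-0.8]]'
python3 - <<'E'
from h import *
s=r.sense()
d=s['eef_pos']-[609.12,107.42,160.11]
print(s['eef_pos'],s['tcp_rot'],s['contact_force'],s['opening']); e=R.from_euler('z',-.21).as_matrix();print("case delta",e.T@d)
E
```

```text
clock: 7.12
eef_pos: [613.0, 140.8, 156.0]
tcp_rot: [-1.566, 0.017, 1.363]
contact_force: [1.2, -5.4, -2.3]
opening: 0.213
[612.987 140.788 156.04 ] [-1.566  0.017  1.363] [ 1.213 -5.392 -2.257] 0.2133790063920231
case delta [-3.174 33.441 -4.07 ]
```

```bash
python3 -m crank '[[0,0,0,0.1,-0.3,-0.2,-0.8],[0,0,0,0.3,-0.2,-0.1,-0.8],[0,0,0,0.4,-0.1,-0.03,-0.8],[0,0,0,0.4,-0.06,-0.03,-0.8],[0,0,0,0.4,-0.06,-0.03,-0.8],[0,0,0,0.3,-0.06,-0.03,-0.8],[0,0,0,0.2,-0.05,-0.03,-0.8],[0,0,0,0.1,-0.05,0,-0.8],[0,0,0,0.1,-0.05,0,-0.8],[0,0,0,0.1,-0.05,0,-0.8]]'
cat > st.py <<'E'
from h import *
s=r.sense()
e=R.from_euler('z',-.21).as_matrix();d=e.T@(s['eef_pos']-[609.12,107.42,160.11])
bz=d[2]+167-126
print(s['clock'],s['eef_pos'],s['tcp_rot'],"F",e.T@s['contact_force'],s['opening']);print("case delta",d,"L",np.arcsin(bz/58)-.175)
E
python3 st.py
```

```text
clock: 7.95
eef_pos: [618.8, 153.1, 159.8]
tcp_rot: [-1.559, 0.04, 1.365]
contact_force: [2.6, -6.3, -4.7]
opening: 0.206
7.95 [618.776 153.083 159.815] [-1.559  0.04   1.365] F [ 3.82  -5.595 -4.693] 0.20556119735365808
case delta [-0.075 46.672 -0.295] L 0.6029431554134339
```

```bash
cat >> st.py <<'E'
T=R.from_euler('xyz',s['tcp_rot']);G=R.from_euler('xyz',[-np.pi/2,0,1.361]);print("fix rotvec deg",np.degrees((T.inv()*G).as_rotvec()))
E
python3 -m crank '[[0,0,-1,0.2,-0.05,0,-0.8],[-0.3,0,-1,0.25,-0.05,0,-0.8],[-0.3,0,-1,0.25,-0.05,0,-0.8],[0,0,0,0.2,-0.05,0,-0.8],[0,0,0,0.1,-0.05,0,-0.8],[0,0,0,0.1,-0.05,0,-0.8],[0,0,0,0.1,-0.05,0,-0.8],[0,0,0,0.1,-0.05,0,-0.8],[0,0,0,0.05,-0.05,0,-0.8],[0,0,0,0.05,-0.05,0,-0.8]]'
python3 st.py
```

```text
clock: 8.78
eef_pos: [618.5, 155.2, 159.2]
tcp_rot: [-1.565, 0.008, 1.366]
contact_force: [1.2, -5.6, -5.3]
opening: 0.202
8.7833 [618.473 155.236 159.194] [-1.565  0.008  1.366] F [ 2.352 -5.229 -5.263] 0.20224490672488496
case delta [-0.821 48.715 -0.916] L 0.58800773147092
fix rotvec deg [-0.348  0.298 -0.456]
```

```bash
python3 -m crank '[[0,0,0,0.25,-0.05,0,-0.8],[0,0,0,0.25,-0.05,0,-0.8],[0,0,0,0.2,-0.05,0,-0.8],[0,0,-0.2,0.15,-0.05,0,-0.8],[0,0,-0.2,0.12,-0.05,0,-0.8],[0,0,-0.2,0.1,-0.05,0,-0.8],[0,0,-0.2,0.1,-0.05,0,-0.8],[0,0,-0.2,0.1,-0.05,0,-0.8],[0,0,-0.2,0.1,-0.05,0,-0.8],[0,0,-0.2,0.1,-0.05,0,-0.8]]'
python3 st.py
python3 - <<'E'
from h import *
im=cams.grab_frame("wrist")
cv2.imwrite("pics/w6.png",cv2.resize(im[200:320,190:390],None,fx=4,fy=4,interpolation=cv2.INTER_CUBIC))
E
```

```text
clock: 9.62
eef_pos: [618.9, 157.9, 159.0]
tcp_rot: [-1.56, 0.005, 1.368]
contact_force: [2.3, -7.0, -3.3]
opening: 0.208
9.6167 [618.854 157.876 159.01 ] [-1.56   0.005  1.368] F [ 3.754 -6.361 -3.317] 0.2082578323815134
case delta [-0.998 51.377 -1.1  ] L 0.5836226568783514
fix rotvec deg [-0.592  0.387 -0.309]
```

View pics/w6.png

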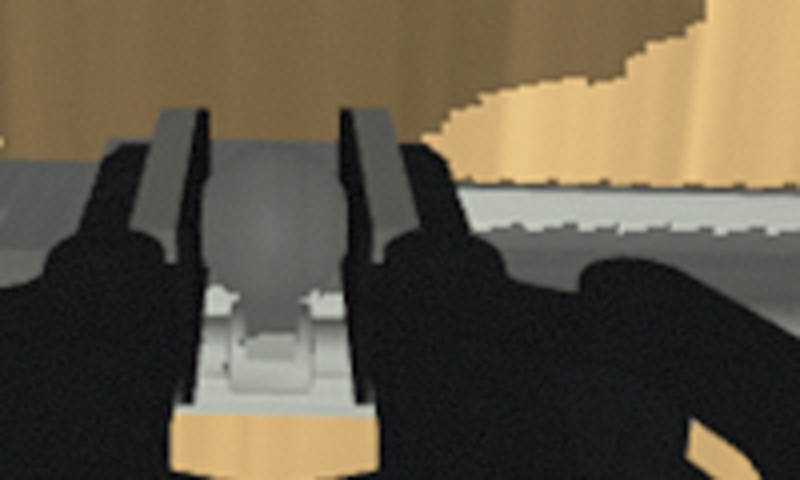

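```bash
python3 -m crank '[[0,0,0,0.12,0.1,0.1,-0.8],[0,0,0,0.12,0.1,0.1,-0.8],[0,0,0,0.1,0.1,0.1,-0.8],[0,0,-0.2,0.1,0.1,0.1,-0.8],[0,0,-0.2,0.1,0.1,0.1,-0.8],[0,0,-0.2,0.1,0.1,0.09,-0.8],[0,0,-0.2,0.1,0.1,0.09,-0.8],[0,0,-0.2,0.1,0.1,0.08,-0.8],[0,0,-0.2,0.1,0,0,-0.8],[0,0,-0.2,0.1,0,0,-0.8]]'
python3 st.py
```

```text
clock: 10.5
eef_pos: [612.4, 159.2, 150.0]
tcp_rot: [-1.561, -0.002, 1.369]
contact_force: [-0.6, -6.1, 1.3]
opening: 0.208
10.5 [612.371 159.239 149.983] [-1.561 -0.002  1.369] F [ 0.66  -6.129  1.265] 0.20844676098819184
case delta [ -7.622  51.358 -10.127] L 0.38629901964443264
fix rotvec deg [-0.557  0.47   0.093]
```

```bash
python3 -m crank '[[0,0,0,0.1,0.1,0.07,-0.8],[0,0,0,0.1,0.1,0.07,-0.8],[0,0,0,0.1,0.1,0.06,-0.8],[0,0,0,0.1,0.1,0.06,-0.8],[0,0,0,0.1,0.1,0.05,-0.8],[0,0,0,0.1,0.1,0.05,-0.8],[0,0,0,0.1,0,0,-0.8],[0,0,0,0.1,0,0,-0.8],[0,0,0,0.1,0,0,-0.8],[0,0,0,0.1,0,0,-0.8]]'
python3 st.py
```

```text
clock: 11.33
eef_pos: [609.3, 159.9, 145.0]
tcp_rot: [-1.561, 0.016, 1.371]
contact_force: [-0.7, -6.8, 0.5]
opening: 0.207
11.3333 [609.297 159.862 145.025] [-1.561  0.016  1.371] F [ 0.768 -6.796  0.451] 0.2071381785456024
case delta [-10.759  51.327 -15.085] L 0.28820393377900466
fix rotvec deg [-0.55   0.579 -0.914]
```

```bash
python3 -m crank '[[0,0,-0.3,0.1,0.15,0.07,-0.8],[0,0,-0.3,0.1,0.15,0.07,-0.8],[0,0,-0.3,0.1,0.15,0.06,-0.8],[0,0,0,0.1,0.15,0.06,-0.8],[0,0,0,0.1,0.15,0.05,-0.8],[0,0,0,0.1,0.15,0.05,-0.8],[0,0,0,0.1,0.1,0.03,-0.8],[0,0,0,0.1,0.1,0.03,-0.8],[0,0,0,0.1,0,0,-0.8],[0,0,0,0.1,0,0,-0.8]]'
python3 st.py
```

```text
clock: 12.17
eef_pos: [605.1, 160.8, 134.9]
tcp_rot: [-1.56, 0.017, 1.373]
contact_force: [0.2, -6.3, 1.0]
opening: 0.21
12.1667 [605.073 160.845 134.914] [-1.56   0.017  1.373] F [ 1.539 -6.068  1.043] 0.2103752815149313
case delta [-15.096  51.408 -25.196] L 0.10097809657270668
fix rotvec deg [-0.607  0.698 -0.989]
```

```bash
python3 -m crank '[[0,0,-0.3,0.1,0.1,0.03,-0.8],[0,0,-0.3,0.1,0.1,0.03,-0.8],[0,0,-0.3,0.1,0.1,0.02,-0.8],[0,0,0,0.1,0.1,0.02,-0.8],[0,0,0,0.1,0.1,0.02,-0.8],[0,0,0,0.1,0.1,0,-0.8],[0,0,0,0.1,0.1,0,-0.8],[0,0,0,0.1,0.08,0,-0.8],[0,0,0,0.1,0,0,-0.8],[0,0,0,0.1,0,0,-0.8]]'
python3 st.py
```

```text
clock: 13.0
eef_pos: [604.0, 161.6, 131.2]
tcp_rot: [-1.559, 0.018, 1.375]
contact_force: [-0.0, -7.4, -0.3]
opening: 0.209
13.0 [604.004 161.565 131.224] [-1.559  0.018  1.375] F [ 1.49  -7.211 -0.273] 0.20947938734195962
case delta [-16.291  51.889 -28.886] L 0.035416053147857285
fix rotvec deg [-0.648  0.81  -1.014]
```

```bash
python3 -m crank '[[0,0,-0.3,0.1,0.1,0.02,-0.8],[0,0,-0.3,0.1,0.1,0.02,-0.8],[0,0,-0.3,0.1,0.1,0,-0.8],[0,0,0,0.1,0.1,0,-0.8],[0,0,0,0.08,0.1,0,-0.8],[0,0,0,0.08,0.1,0,-0.8],[0,0,0,0.08,0.05,0,-0.8],[0,0,0,0.08,0.05,0,-0.8],[0,0,0,0.08,0.05,0,-0.8],[0,0,0,0.08,0.05,0,-0.8]]'
python3 st.py
python3 - <<'E'
from h import *
im=cams.grab_frame("wrist")
cv2.imwrite("pics/w7.png",cv2.resize(im[200:320,190:390],None,fx=4,fy=4,interpolation=cv2.INTER_CUBIC))
E
```

```text
clock: 13.83
eef_pos: [604.0, 162.1, 130.5]
tcp_rot: [-1.56, 0.016, 1.377]
contact_force: [-1.3, -6.0, 3.1]
opening: 0.209
13.8333 [604.05  162.071 130.485] [-1.56   0.016  1.377] F [ 0.023 -6.122  3.092] 0.2091292152157631
case delta [-16.351  52.393 -29.625] L 0.02240291496982036
fix rotvec deg [-0.601  0.912 -0.898]
```

View pics/w7.png

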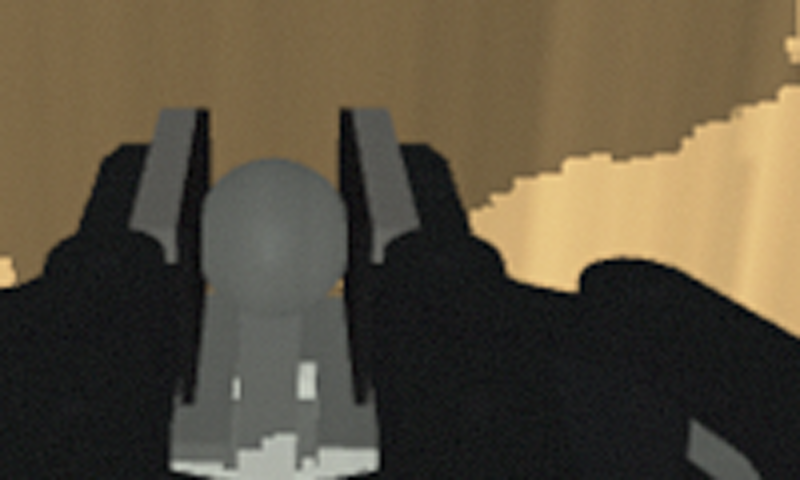

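```bash
python3 -m crank '[[0,0,0,0.02,0.05,0,-0.8],[0,0,0,0,0.05,0,-0.8],[0,0,0,0,0.05,0,-0.8],[0,0,0,0,0.05,0,-0.8],[0,0,0,0,0.05,0,-0.8],[0,0,0,0,0.05,0,-0.8],[0,0,0,-0.05,0.05,0,-0.8],[0,0,0,-0.05,0.05,0,-0.8],[0,0,0,-0.05,0.05,0,-0.8],[0,0,0,-0.05,0.05,0,-0.8]]'
python3 st.py
```

```text
clock: 14.72
eef_pos: [603.8, 160.7, 130.5]
tcp_rot: [-1.562, 0.015, 1.377]
contact_force: [-2.3, -1.2, 5.0]
opening: 0.213
14.7167 [603.814 160.721 130.457] [-1.562  0.015  1.377] F [-1.996 -1.619  4.96 ] 0.2127387371025559
case delta [-16.301  51.024 -29.653] L 0.02190097997167087
fix rotvec deg [-0.505  0.914 -0.884]
```

```bash
python3 -m crank '[[0,0,0,0,0,0,-0.5],[0,0,0,0,0,0,-0.3],[0,0,0,0,0,0,-0.1],[0,0,0,0,0,0,0.1],[0,0,0,0,0,0,0.2],[0,0,0,0,0,0,0.2],[0,0,0,0,0,0,0.2],[0,0,0,0,0,0,0.2],[0,0,0,0,0,0,0.2],[0,0,0,0,0,0,0.2]]'
python3 st.py
python3 - <<'E'
from h import *
im=cams.grab_frame("wrist")
cv2.imwrite("pics/w8.png",im)
E
```

```text
clock: 15.55
eef_pos: [604.0, 162.4, 129.7]
tcp_rot: [-1.562, 0.013, 1.377]
contact_force: [0.8, 0.6, -0.1]
opening: 0.597
15.55 [603.977 162.378 129.72 ] [-1.562  0.013  1.377] F [ 0.673  0.806 -0.076] 0.597061122967533
case delta [-16.487  52.679 -30.39 ] L 0.008972282743695853
fix rotvec deg [-0.509  0.922 -0.773]
```

View pics/w8.png

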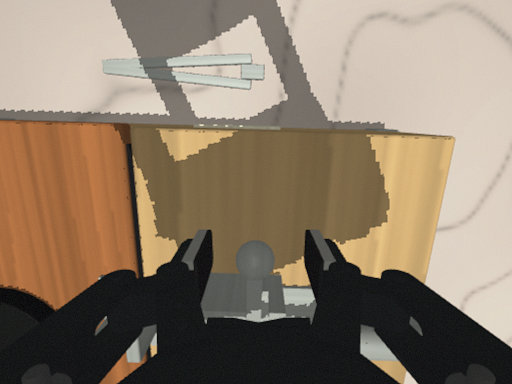

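```bash
python3 -m crank '[[0,0,0,0,-0.5,0,0.3],[0,0,0,0,-1,0,0.3],[0,0,0,0,-1.5,0,0.3],[0,0,0,0,-2,0,0.3],[0,0,0,0,-2,0,0.3],[0,0,0,0,-2,0,0.3],[0,0,0,0,-1,0,0.3],[0,0,0,0,0,0,0.3],[0,0,0,0,0,0,0.3],[0,0,0,0,0,0,0.3]]'
python3 st.py
python3 - <<'E'
from h import *
s=r.sense();pose=(s['eef_pos'],s['tcp_rot'])
im=cams.grab_frame("wrist");cv2.imwrite("pics/w9.png",cv2.resize(im[140:340,120:400],None,fx=2.8,fy=2.8,interpolation=cv2.INTER_CUBIC))
e=R.from_euler('z',-.21).as_matrix()
b=e@[0,51,0]+[594.9,110.4,136]
print("pred ball px",proj("wrist",b,pose))
E
```

```text
clock: 16.43
eef_pos: [605.0, 163.5, 238.8]
tcp_rot: [-1.563, 0.013, 1.377]
contact_force: [0.3, 0.6, -0.9]
opening: 0.649
16.4333 [605.037 163.454 238.751] [-1.563  0.013  1.377] F [ 0.166  0.659 -0.915] 0.6489323087183416
case delta [-15.675  53.952  78.641] L nan
fix rotvec deg [-0.435  0.911 -0.735]
pred ball px [256.758 198.177]st.py:5: RuntimeWarning: invalid value encountered in arcsin
  print(s['clock'],s['eef_pos'],s['tcp_rot'],"F",e.T@s['contact_force'],s['opening']);print("case delta",d,"L",np.arcsin(bz/58)-.175)
```

View pics/w9.png

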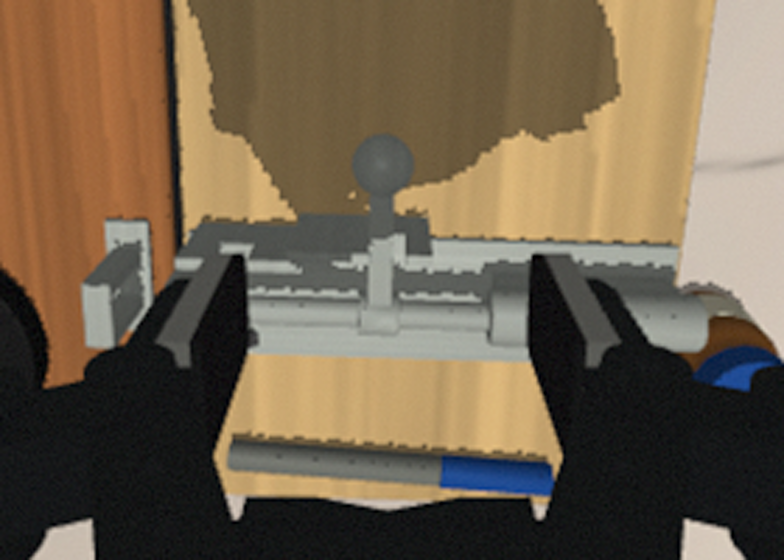

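```bash
python3 -c "
from rig import order;print(order.sign_off())"
```

```text
the job is handed in; nothing more can be done
None
```

The bolt is drawn back about 51 mm and parked by itself in the second notch. The job was handed in at about 16.5 s with the gripper well clear.

**What I did:** I pinched the handle's ball with a 25 N grip and lifted it on its arc to about 0.6 rad. I then slid it back about 52 mm, to where the wrist camera put the second notch. From there I lowered it in small steps until it met its stop, let the spring settle the stem against the notch side, and released it.

**Last checks:**
- **Forces:** The force at the wrist stayed below about 8 N at every reading. While sliding and lowering, the sideways force matched the spring alone, and pressing on the stop reached about 5 N.
- **Position:** After I let go, the wrist camera showed the ball at pixel (256.8, 198.6). For the handle fully down at 51 mm I had predicted (256.8, 198.2). The stem was visibly in the notch.
- **Surroundings:** The pen and the other things in the last wrist view looked undisturbed. I did not take final side or top pictures.

**Disagreements:**
- **Lift reading:** On the stop, the arm's own position gave a lift of about 0.02 rad instead of 0. That is within the grip and pose error, and the camera check agrees with fully down.
- **Case angle:** The top and wrist cameras differed by about 0.02 rad on how the case is turned, so I used a value in between.

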